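# Rock the swollen locating block out of the printing bed

### The job

The red-topped locating block that pins the carved plate in the printing bed has swollen tight in its slot, and the bed only lies loose on the table. Take the block by its head and rock it side to side along its slot, easing it up a little at a time, until it comes free without lifting or dragging the bed. Finish still holding the block upright just clear, about a finger's breadth above its slot, ready to go back in, and leave the plate and everything else where they are.

Things in the scene. Friction and masses are not known exactly. Their poses are not given: they have to be found in the camera images.
- block: Locating block: plain hardwood, dark, 36 mm (its x) by 24 mm (y) by 78 mm tall, 60 g. Origin: centre of its underside, z up. At the start it stands in the slot, 20 mm deep, 58 mm showing, axes parallel to the bed's. It rocks in its x-z plane, along the slot. Grip the head across the 36 mm width (along x): nothing within 55 mm there; on its -y side the plate's edge (12 mm high) is 2 mm away.
- block_top (a point): Centre of the block's top face, 78 mm above its origin; the top 16 mm are painted red.
- bed: Printing (registration) bed: plywood board 240 mm (its x) by 280 mm (y), 30 mm thick, 1.5 kg, lying loose and flat on the table, not clamped. On top two wooden fences 16 mm high, 18 mm wide: along its -y edge and, beside the plate, its +x edge. Origin: centre of its underside; +y points roughly away from the robot, +x to its right.
- slot (a point): Centre of the slot's mouth, level with the bed's top face, 58.5 mm from the bed's centre towards bed +y; axes as the bed's. The slot is 46 mm long (bed x), so the block has 5 mm of play at each end. It stands on a 12 mm wide rest amid the slot's floor, 20 mm below the mouth; the floor is 6 mm lower on both sides of the rest.
- rock_point (a point): Point 10 mm below the slot's mouth centre: rocked about it the block can lean 0.2 rad each way without jamming. Sprung rubber linings, 2 to 18 mm below the mouth, press on the block's 36 mm wide faces, about 25 N each, friction 0.6. A straight pull takes 24 to 36 N; the bed tips at about 11 N. In motion friction resists the rocking: rise about 1 mm per 0.4 rad swing is safe.
- plate: The carved printing plate nested on the bed: 180 mm (x) by 165 mm (y), 12 mm thick, 250 g, brown rim, pale blue ground with a green rounded figure; loose, between the fences and the block. Origin: centre of its underside.
- baren: Bystander: round baren (rubbing pad), 110 mm across, 12 mm thick, with an arched rope handle up to 50 mm high. Origin: centre of its underside.
- tape: Bystander: roll of cream masking tape lying flat, 110 mm across, 24 mm high. Origin: centre of its underside.
- bottle: Bystander: standing pink bottle with white cap, 52 mm across, 135 mm tall. Origin: centre of its underside.
- brush: Bystander: flat brush lying down, 170 mm long. Origin: on its underside near mid-length.
Things that resemble listed ones, but are neither listed nor needed, are in the scene too. Of the things like the plate, leave any that is orange; of the rest the smaller one is meant.

How it is judged:
By the outcome, as a careful person would: the job done as asked, in the order asked, and still so for the second after the job is handed in, while the arm keeps its last pose, push and grip.
It also fails if it takes over 64 s, if anything falls off the work surface, if the arm or the gripper's body presses on something with over 40 N, if the wrist force passes 120 N, or if a joint passes its speed limit or range.

### The arm

A 6-joint arm with a two-finger parallel gripper is mounted at the origin on the work surface. World frame = base frame: x ahead of the robot, y to its left, z up, the work surface at z = 0. Lengths are in m, angles in rad, forces in N, time in s.
With the tool pointing down it reaches from about 0.3 to 0.875 m from the base axis. Payload 4.2 kg.
Tool frame: the origin (TCP) lies on the centre line of the jaws, within the pads' length; the fingertips stand 25 mm ahead of it and the grasp point (between the pads) lies 6 mm ahead of it (manip.tip_reach is the z of the fingertips in the tool frame, in m); z points along the fingers, y is the line along which they close (so a half turn about z gives the same grasp; the last joint's range is limited). The gripper opens to 85 mm and grips with 20 to 120 N. Pads are 22 mm wide; open, the fingers measure 114 mm over their backs; the gripper's body (76 mm by 85 mm) begins 54 mm behind the grasp point. The pads swing forward as they close: fully open they stand 13 mm farther back than shut.
Start: joints at [1.224, 0.32, 1.565, -0, 1.257, -0.02], TCP at [0.185, 0.545, 0.256] pointing down, gripper open.
Joint ranges: [-3.11, 3.11], [-0.84, 2.01], [0.21, 2.61], [-1.34, 4.49], [0.05, 2.63], [-2.56, 2.56]. Speed limits (rad/s): [2.57, 2.57, 3.14, 3.14, 3.14, 3.14].

### API

Orientations are given as a 3x3 rotation matrix whose columns are the frame's x, y, z axes.
In Python, from bench import status, optics, workorder, manip gives the robot as it stands.
- The arm moves only by the shell command python3 -m pendant 'ROWS' [FORCE]. ROWS is JSON, a list of rows, each an object of numbers: "tx", "ty", "tz": the shift along the tool's x, y, z in m; "ax", "ay", "az": the turn, a rotation vector about the tool's x, y, z in rad; "claw": the opening, from -1 (shut) to 1 (fully open). A call has 1 to 20 rows; each row is the pose to reach, as a shift and turn from the pose commanded when the call began, along the tool's axes at that moment; what a row does not reach only later rows make up. A row lasts 1/8 s, in which the tool goes at most 62.5 mm and 10.7 degrees, less where a joint would pass 70% of its speed; a pose out of reach is approached as far as the arm can. A call with a gripper value outside its range is refused whole. The fingers move at their own pace and stop on an object; FORCE is the grip in N (left out, the last holds). Time passes only in rows, so rows that repeat a pose let the fingers close. It gives the time, the measured TCP pose, the force, the opening and the grip force at its end, in the units of the state.
- status.get_obs(): the state, without advancing time (a new reading comes with each control period).
- optics.read_camera(name): name is "scene" or "side" or "wrist"; returns the picture (480x640x3 uint8, red, green, blue); there is no depth.
- optics.camera_params(name): a dict with "camera_matrix" (3x3 intrinsics, pixels), "rvec" (rotation vector, rad) and "tvec" (3), from world to camera coordinates, as OpenCV has them; the wrist camera has in their place "mount" (4x4, takes a point from camera to tool coordinates, whose origin is the TCP and whose axes are the flange's). Camera axes: x right, y down, z forward; pixel columns grow to the right and rows downward; lengths in m; the calibration is good to about 2 mm. A picture is of the moment at which its call begins: read the wrist's pose just before it. camera_params takes no time and is no camera call.
- workorder.job_done(): hands the job in; it is judged then, once.
The state is a dict: "t": time; "joints": joint angles; "dq": joint speeds; "effort": joint torques, N m; "eef_pos": TCP position; "ee_rot": TCP orientation; "contact_force": force on the tool from outside, world axes, zero at the start; "moment": the same for the moment, N m; "gripper_width": finger opening in m; "grasp_force": force on a finger pad.
Only numpy, scipy, OpenCV 4.12 (cv2) and the standard library are available. Lean on these libraries where they do the work, as an engineer would, in place of code of your own. Each camera call takes 0.05 s, during which the arm holds its last target. There are 200 camera calls.

## Working session

There is one attempt and no reset: what is moved stays moved. The work goes in short steps, Python scripts to look and compute and a shell command to move; the robot and the scene stay as the last step left them, time stands still between calls to the robot, and variables do not carry over. Pictures are saved under pics/ and viewed, at most 10 in all, crops included, and the job is handed in when it is done.

```bash
mkdir -p pics
python3 - <<'E'
from bench import status, optics, manip
import cv2
o=status.get_obs(); print({k:o[k] for k in('t','eef_pos','ee_rot','contact_force','gripper_width')})
for n in("scene","side"):
    cv2.imwrite(f"pics/{n}0.png",optics.read_camera(n)[...,::-1]); print(n,optics.camera_params(n))
print(optics.camera_params("wrist"), manip.tip_reach)
E
```

```text
{'t': 0.0, 'eef_pos': array([0.18443545, 0.5441592 , 0.25547292]), 'ee_rot': array([[-9.47067504e-01,  3.21033908e-01, -6.10855720e-04],
       [ 3.21034486e-01,  9.47066032e-01, -1.66999973e-03],
       [ 4.23941626e-05, -1.77770823e-03, -9.99998419e-01]]), 'contact_force': array([-0.41067982,  0.76512091,  0.24740837]), 'gripper_width': 0.08560189280777229}
scene {'camera_matrix': array([[503.36413032,   0.        , 316.69117125],
       [  0.        , 503.36413032, 238.95771965],
       [  0.        ,   0.        ,   1.        ]]), 'rvec': array([ 1.82143218,  1.3739715 , -0.68292236]), 'tvec': array([-0.12208809, -0.21863639,  1.69754526])}
side {'camera_matrix': array([[449.540015  ,   0.        , 312.90660324],
       [  0.        , 449.540015  , 238.57193484],
       [  0.        ,   0.        ,   1.        ]]), 'rvec': array([ 2.13526261, -0.37241536,  0.18722376]), 'tvec': array([-0.47624635,  0.16510845,  0.8772911 ])}
{'camera_matrix': array([[362.45195585,   0.        , 320.10547582],
       [  0.        , 362.45195585, 244.21297035],
       [  0.        ,   0.        ,   1.        ]]), 'mount': array([[-4.85375500e-04, -9.49062520e-01, -3.15087444e-01,
         8.02084443e-02],
       [ 9.99999801e-01, -3.33632540e-04, -5.35525195e-04,
        -3.41695849e-06],
       [ 4.03123466e-04, -3.15087641e-01,  9.49062493e-01,
        -1.17517695e-01],
       [ 0.00000000e+00,  0.00000000e+00,  0.00000000e+00,
         1.00000000e+00]])} 0.025
```

View pics/scene0.png

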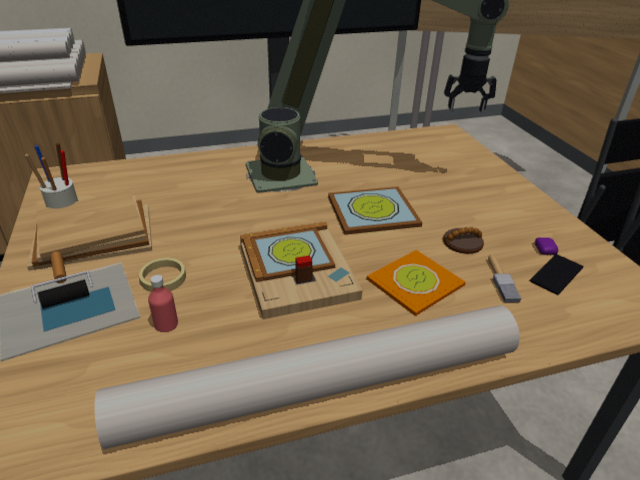

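View pics/side0.png

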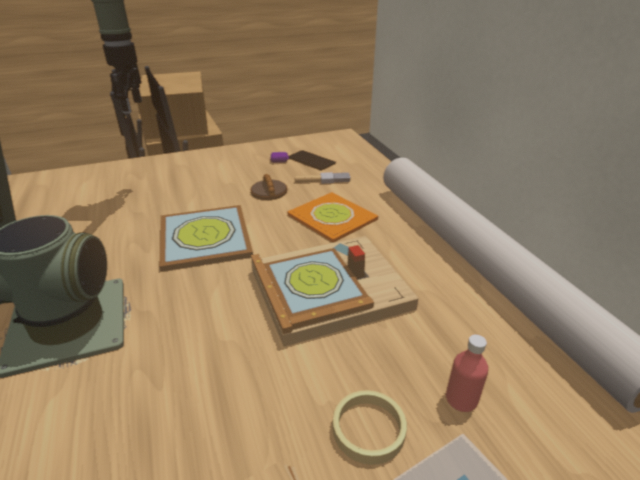

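Scene view: the only red-topped block is at (304,268), side view (356,260). Plates: nested blue in the bed (292,250), a larger loose blue one (375,208) and an orange one (416,278). Other things with similar colours: the purple item (546,245) and the red pencil (63,170). I choose the block at (304,268), beside the nested plate. Next is a close crop and triangulation.

```bash
cat > h.py <<'E'
import numpy as np, cv2
from bench import optics,status
def P(n):
    c=optics.camera_params(n)
    if 'rvec' in c: return c['camera_matrix'],cv2.Rodrigues(c['rvec'])[0],np.array(c['tvec'])
    o=status.get_obs(); T=np.eye(4);T[:3,:3]=o['ee_rot'];T[:3,3]=o['eef_pos']
    M=np.linalg.inv(T@c['mount']); return c['camera_matrix'],M[:3,:3],M[:3,3]
def onz(p,uv,z):
    K,R,t=p; d=R.T@np.linalg.solve(K,[*uv,1]); c=-R.T@t; return c+d*(z-c[2])/d[2]
def proj(p,X):
    K,R,t=p; return cv2.projectPoints(np.atleast_2d(X).astype(float),cv2.Rodrigues(R)[0],t,K,None)[0][:,0]
def bedpts(x,y,th):  # bed centre & yaw of bed x axis -> function local->world
    c,s=np.cos(th),np.sin(th)
    return lambda L:(np.c_[np.atleast_2d(L)[:,0]*c-np.atleast_2d(L)[:,1]*s+x,np.atleast_2d(L)[:,0]*s+np.atleast_2d(L)[:,1]*c+y,np.atleast_2d(L)[:,2]])
E
python3 - <<'E'
from h import *
ps=[P('scene'),P('side')];out=[]
uv=[]
for n,(x0,x1,y0,y1) in(('scene',(230,370,215,320)),('side',(240,420,230,340))):
    im=cv2.imread(f'pics/{n}0.png');h=cv2.cvtColor(im,cv2.COLOR_BGR2HSV)
    m=((h[...,0]<6)|(h[...,0]>174))&(h[...,1]>190)&(h[...,2]>60)
    b=np.zeros(m.shape,bool);b[y0:y1,x0:x1]=1;m&=b
    ys,xs=np.nonzero(m);uv.append((xs.mean(),ys.mean()));print(n,len(xs),uv[-1],xs.min(),xs.max(),ys.min(),ys.max())
    out.append(cv2.resize(im[y0:y1,x0:x1],(390,290) if n=='scene' else (480,290),interpolation=cv2.INTER_CUBIC))
cv2.imwrite('pics/crop.png',np.vstack([cv2.resize(out[0],(390,290)),cv2.resize(out[1],(390,290))]) if 0 else np.hstack(out)[:, :800] if out[0].shape[1]+out[1].shape[1]<=800 else np.hstack([out[0],cv2.resize(out[1],(410,251)) if 0 else cv2.resize(out[1],(410,290))]))
A=[np.array(K)@np.c_[R,t] for K,R,t in ps]
X=cv2.triangulatePoints(A[0],A[1],np.array(uv[0])[:,None],np.array(uv[1])[:,None]);print((X[:3]/X[3]).T)
E
```

```text
scene 143 (np.float64(303.86713286713285), np.float64(261.3356643356643)) 296 311 256 267<stdin>:8: RuntimeWarning: Mean of empty slice.
  ret = ret.dtype.type(ret / rcount)
Traceback (most recent call last):
ValueError: zero-size array to reduction operation minimum which has no identity
```

Run:
```python
from h import *
ps=[P('scene'),P('side')];out=[];uv=[]
for n,(x0,x1,y0,y1) in(('scene',(230,370,215,320)),('side',(245,420,230,335))):
    im=cv2.imread(f'pics/{n}0.png');h=cv2.cvtColor(im,cv2.COLOR_BGR2HSV)
    m=((h[...,0]<6)|(h[...,0]>174))&(h[...,1]>150)&(h[...,2]>60)
    b=np.zeros(m.shape,bool);b[y0:y1,x0:x1]=1;m&=b
    ys,xs=np.nonzero(m);uv.append((np.median(xs),np.median(ys)));print(n,len(xs),uv[-1],xs.min(),xs.max(),ys.min(),ys.max())
    c=im[y0:y1,x0:x1];out.append(cv2.resize(c,None,fx=400/(x1-x0),fy=400/(x1-x0),interpolation=cv2.INTER_CUBIC)[:240])
cv2.imwrite('pics/crop.png',np.hstack(out))
A=[np.array(K)@np.c_[R,t] for K,R,t in ps]
X=cv2.triangulatePoints(A[0],A[1],np.array(uv[0])[:,None],np.array(uv[1])[:,None]);print((X[:3]/X[3]).T)
```

```text
scene 146 (np.float64(304.0), np.float64(261.0)) 296 311 255 267
side 85 (np.float64(356.0), np.float64(251.0)) 350 363 246 255
[[ 0.57475476 -0.07521129  0.08053805]]
```

View pics/crop.png

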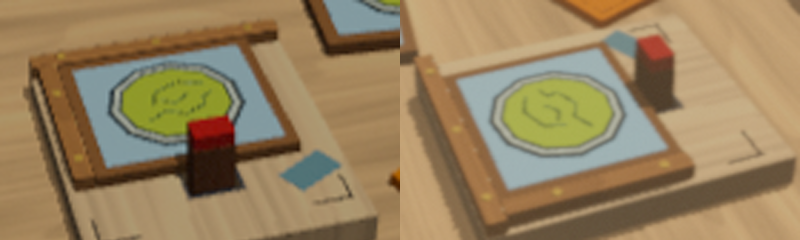

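The crop confirms it: a dark block with a red head at scene (304,261) and side (356,251), touching the nested blue plate's edge. Now I'll work out the coarse yaw and the move over it.

Run:
```python
from h import *
p=P('scene');a=onz(p,(240.5,235.3),.046);b=onz(p,(327,222.7),.046);print(a,b,np.linalg.norm(a-b))
d=a-b;th=np.arctan2(d[1],d[0]);print('bed x yaw',th)
o=status.get_obs();R=o['ee_rot'];print(R[:,1],np.arctan2(R[1,1],R[0,1]))
# tool y opposite of bed x (tool x toward robot)
g=(th+np.pi); cur=np.arctan2(R[1,1],R[0,1]); dz=(g-cur+np.pi)%(2*np.pi)-np.pi; print('world yaw change',dz,'az',-dz, 'alt', (dz+np.pi+np.pi)%(2*np.pi)-np.pi)
print('shift tool', R.T@(np.array([.575,-.075,.24])-o['eef_pos']), o['joints'] if 'joints' in o else '')
```

```text
[ 0.38460655 -0.19673443  0.046     ] [0.3862465  0.04147945 0.046     ] 0.23821952725843576
bed x yaw -1.5776806027760901
[ 0.32101001  0.94707446 -0.00159251] 1.2440001503377134
world yaw change 0.3199119004759896 az -0.3199119004759896 alt -2.821680753113803
shift tool [-0.56863013 -0.46104638  0.01631948] [ 1.22398455e+00  3.20235431e-01  1.56551698e+00 -4.76559224e-05
  1.25743216e+00 -2.00008835e-02]
```

```bash
python3 -m pendant '[{"tx":-0.569,"ty":-0.461,"tz":0.016,"az":-0.32,"claw":1},{"tx":-0.569,"ty":-0.461,"tz":0.016,"az":-0.32},{"tx":-0.569,"ty":-0.461,"tz":0.016,"az":-0.32},{"tx":-0.569,"ty":-0.461,"tz":0.016,"az":-0.32},{"tx":-0.569,"ty":-0.461,"tz":0.016,"az":-0.32},{"tx":-0.569,"ty":-0.461,"tz":0.016,"az":-0.32},{"tx":-0.569,"ty":-0.461,"tz":0.016,"az":-0.32},{"tx":-0.569,"ty":-0.461,"tz":0.016,"az":-0.32},{"tx":-0.569,"ty":-0.461,"tz":0.016,"az":-0.32},{"tx":-0.569,"ty":-0.461,"tz":0.016,"az":-0.32},{"tx":-0.569,"ty":-0.461,"tz":0.016,"az":-0.32},{"tx":-0.569,"ty":-0.461,"tz":0.016,"az":-0.32},{"tx":-0.569,"ty":-0.461,"tz":0.016,"az":-0.32},{"tx":-0.569,"ty":-0.461,"tz":0.016,"az":-0.32},{"tx":-0.569,"ty":-0.461,"tz":0.016,"az":-0.32},{"tx":-0.569,"ty":-0.461,"tz":0.016,"az":-0.32}]'
python3 - <<'E'
from h import *
import pickle
p=P('wrist');im=optics.read_camera('wrist')[...,::-1];cv2.imwrite('pics/w1.png',im);pickle.dump(p,open('w1.pkl','wb'))
E
```

```text
validation failed for argument at $[0]...
```

View pics/w1.png

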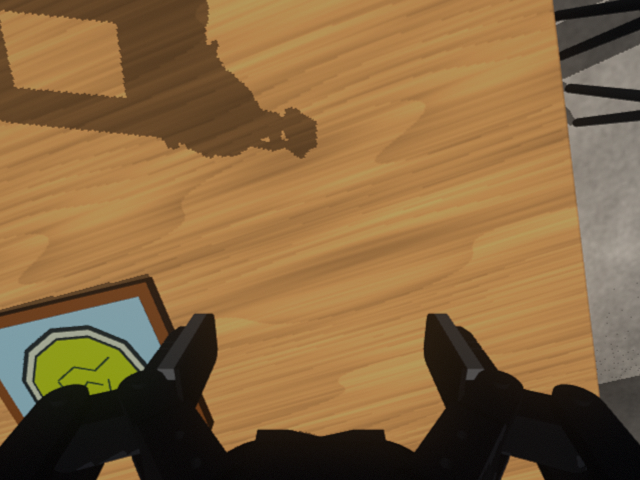

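The call was refused and the arm hasn't moved: the wrist view shows bare table and the loose plate at left. I'll try full rows with every key, as a short test.

```bash
python3 -m pendant '[{"tx":-0.569,"ty":-0.461,"tz":0.016,"ax":0,"ay":0,"az":-0.32,"claw":1}]' || python3 -m pendant '[{"tx":-0.569,"ty":-0.461,"tz":0.016,"ax":0.0,"ay":0.0,"az":-0.32,"claw":1.0}]' 40; python3 -m pendant --help | head -30
```

```text
t: 0.28
eef_pos: [0.2169, 0.4943, 0.2542]
ee_rot: [[-0.991, 0.133, -0.0], [0.133, 0.991, 0.001], [0.0, 0.001, -1.0]]
contact_force: [0.2, -0.3, 0.3]
gripper_width: 0.0855
grasp_force: 0.0invalid input: not JSON, or not a number
```

Every row needs all seven keys. Continuing from here.

```bash
python3 -m pendant '[{"tx":-0.43,"ty":-0.516,"tz":0.014,"ax":0,"ay":0,"az":-0.127,"claw":1},{"tx":-0.43,"ty":-0.516,"tz":0.014,"ax":0,"ay":0,"az":-0.127,"claw":1},{"tx":-0.43,"ty":-0.516,"tz":0.014,"ax":0,"ay":0,"az":-0.127,"claw":1},{"tx":-0.43,"ty":-0.516,"tz":0.014,"ax":0,"ay":0,"az":-0.127,"claw":1},{"tx":-0.43,"ty":-0.516,"tz":0.014,"ax":0,"ay":0,"az":-0.127,"claw":1},{"tx":-0.43,"ty":-0.516,"tz":0.014,"ax":0,"ay":0,"az":-0.127,"claw":1},{"tx":-0.43,"ty":-0.516,"tz":0.014,"ax":0,"ay":0,"az":-0.127,"claw":1},{"tx":-0.43,"ty":-0.516,"tz":0.014,"ax":0,"ay":0,"az":-0.127,"claw":1},{"tx":-0.43,"ty":-0.516,"tz":0.014,"ax":0,"ay":0,"az":-0.127,"claw":1},{"tx":-0.43,"ty":-0.516,"tz":0.014,"ax":0,"ay":0,"az":-0.127,"claw":1},{"tx":-0.43,"ty":-0.516,"tz":0.014,"ax":0,"ay":0,"az":-0.127,"claw":1},{"tx":-0.43,"ty":-0.516,"tz":0.014,"ax":0,"ay":0,"az":-0.127,"claw":1},{"tx":-0.43,"ty":-0.516,"tz":0.014,"ax":0,"ay":0,"az":-0.127,"claw":1},{"tx":-0.43,"ty":-0.516,"tz":0.014,"ax":0,"ay":0,"az":-0.127,"claw":1}]' 40
python3 - <<'E'
from h import *
import pickle
p=P('wrist');im=optics.read_camera('wrist')[...,::-1];cv2.imwrite('pics/w2.png',im);pickle.dump(p,open('w2.pkl','wb'))
E
```

```text
t: 2.02
eef_pos: [0.5693, -0.078, 0.2411]
ee_rot: [[-1.0, 0.014, -0.0], [0.014, 1.0, 0.0], [0.0, 0.0, -1.0]]
contact_force: [0.9, 0.3, 0.7]
gripper_width: 0.0854
grasp_force: 0.0
```

View pics/w2.png

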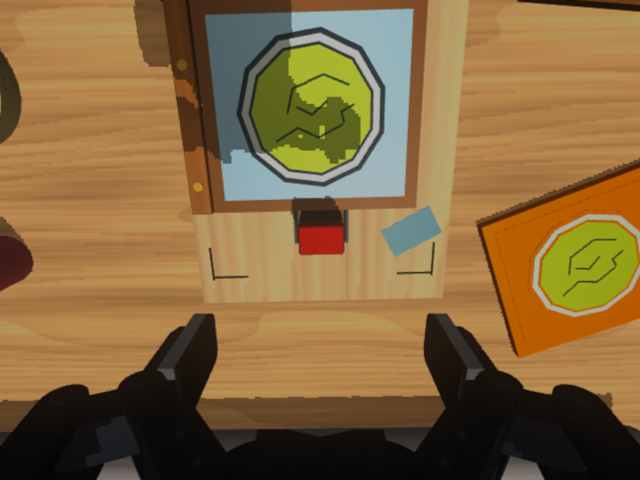

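Wrist view: red top face around (321,237), spanning about (298..344, 220..254). The bed's front edge is at y≈300 from x=205 to 440, with the fence at left. Next I'll fit the precise pose.

Run:
```python
from h import *
import pickle
p=pickle.load(open('w2.pkl','rb'));im=cv2.imread('pics/w2.png').astype(int)
b,g,r=im[...,0],im[...,1],im[...,2]
for y in (215,220,225,235,250,256): print(y,[tuple(im[y,x][::-1]) for x in (296,300,320,342,346)])
m=((r>150)&(g<60)&(b<60)).astype(np.uint8);m[:200]=0;m[270:]=0;m[:,:280]=0;m[:,360:]=0
ys,xs=np.nonzero(m);print(len(xs),xs.min(),xs.max(),ys.min(),ys.max())
c=max(cv2.findContours(m,0,2)[0],key=cv2.contourArea);rect=cv2.minAreaRect(c);bx=cv2.boxPoints(rect);print(rect)
W=np.array([onz(p,q,.088) for q in bx]);print(W.round(4),W.mean(0))
# bed front edge: gradient along columns
gray=cv2.GaussianBlur(im.astype(np.uint8),(3,3),0).astype(float).sum(2)
F=[]
for x in range(225,430,5):
    col=gray[288:312,x];d=np.abs(np.diff(col));F.append((x,288+d.argmax()+.5+.5))
F=np.array(F);k=np.polyfit(F[:,0],F[:,1],1);res=F[:,1]-np.polyval(k,F[:,0]);k=np.polyfit(F[abs(res)<2,0],F[abs(res)<2,1],1);print('front',k,abs(res).max())
a=onz(p,(225,np.polyval(k,225)),.03);e=onz(p,(430,np.polyval(k,430)),.03);print(a,e,'yaw bed x',np.arctan2(*(a-e)[[1,0]]))
S=[]
for y in range(20,285,8):
    x0=int(467-y*26/297);row=gray[y,x0-12:x0+12];d=np.abs(np.diff(row));S.append((x0-12+d.argmax()+1,y))
S=np.array(S,float);k2=np.polyfit(S[:,1],S[:,0],1);res=S[:,0]-np.polyval(k2,S[:,1]);q=abs(res)<2.5;k2=np.polyfit(S[q,1],S[q,0],1);print('side',q.sum(),len(q))
a=onz(p,(np.polyval(k2,20),20),.03);e=onz(p,(np.polyval(k2,285),285),.03);print(a,e,'yaw bed y',np.arctan2(*(e-a)[[1,0]]))
```

```text
215 [(np.int64(52), np.int64(44), np.int64(34)), (np.int64(68), np.int64(50), np.int64(35)), (np.int64(42), np.int64(32), np.int64(22)), (np.int64(101), np.int64(79), np.int64(52)), (np.int64(72), np.int64(70), np.int64(69))]
220 [(np.int64(52), np.int64(44), np.int64(34)), (np.int64(40), np.int64(31), np.int64(21)), (np.int64(43), np.int64(31), np.int64(21)), (np.int64(81), np.int64(58), np.int64(38)), (np.int64(73), np.int64(70), np.int64(69))]
225 [(np.int64(58), np.int64(50), np.int64(43)), (np.int64(60), np.int64(31), np.int64(23)), (np.int64(67), np.int64(30), np.int64(20)), (np.int64(74), np.int64(32), np.int64(24)), (np.int64(72), np.int64(70), np.int64(71))]
235 [(np.int64(67), np.int64(64), np.int64(59)), (np.int64(161), np.int64(32), np.int64(20)), (np.int64(172), np.int64(30), np.int64(19)), (np.int64(156), np.int64(33), np.int64(23)), (np.int64(74), np.int64(70), np.int64(70))]
250 [(np.int64(184), np.int64(146), np.int64(96)), (np.int64(148), np.int64(30), np.int64(18)), (np.int64(173), np.int64(31), np.int64(17)), (np.int64(156), np.int64(32), np.int64(20)), (np.int64(175), np.int64(137), np.int64(89))]
256 [(np.int64(184), np.int64(145), np.int64(94)), (np.int64(184), np.int64(150), np.int64(98)), (np.int64(184), np.int64(150), np.int64(97)), (np.int64(185), np.int64(145), np.int64(95)), (np.int64(176), np.int64(136), np.int64(87))]
1107 300 342 227 253
((321.0, 240.0), (26.0, 42.0), 90.0)
[[ 0.5646 -0.0938  0.088 ]
 [ 0.565  -0.0613  0.088 ]
 [ 0.5864 -0.0612  0.088 ]
 [ 0.5859 -0.0945  0.088 ]] [ 0.57547377 -0.07768734  0.088     ]
front [-2.30662021e-02  3.08008711e+02] 0.641114982578415
[ 0.65896529 -0.17558161  0.03      ] [0.65663378 0.03086297 0.03      ] yaw bed x -1.5595031503431394
side 17 34
[0.41249838 0.04060327 0.03      ] [0.64241704 0.04314642 0.03      ] yaw bed y 0.011060611019185372
```

```bash
python3 -m pendant '[{"tx":-0.0067,"ty":0.0004,"tz":0.05,"ax":0,"ay":0,"az":-0.025,"claw":1},{"tx":-0.0067,"ty":0.0004,"tz":0.10,"ax":0,"ay":0,"az":-0.025,"claw":1},{"tx":-0.0067,"ty":0.0004,"tz":0.13,"ax":0,"ay":0,"az":-0.025,"claw":1},{"tx":-0.0067,"ty":0.0004,"tz":0.13,"ax":0,"ay":0,"az":-0.025,"claw":1},{"tx":-0.0067,"ty":0.0004,"tz":0.13,"ax":0,"ay":0,"az":-0.025,"claw":1}]'
python3 - <<'E'
from h import *
o=status.get_obs();R=o['ee_rot'];print(o['eef_pos'],R.round(4).tolist())
th=-1.5597;by=np.array([-np.sin(th),np.cos(th),0]);Y=-np.array([np.cos(th),np.sin(th),0])
print('az',-(np.arctan2(Y[1],Y[0])-np.arctan2(R[1,1],R[0,1])),'shift',R.T@(np.array([.5758,-.0777,.080])-o['eef_pos']))
E
```

```text
t: 2.7
eef_pos: [0.5776, -0.0785, 0.1126]
ee_rot: [[-1.0, -0.011, 0.003], [-0.011, 1.0, -0.0], [-0.003, -0.0, -1.0]]
contact_force: [-0.1, -0.4, 0.5]
gripper_width: 0.0854
grasp_force: 0.0
[ 0.57762654 -0.07846471  0.11255958] [[-0.9999, -0.0106, 0.0027], [-0.0106, 0.9999, -0.0003], [-0.0027, -0.0003, -1.0]]
az -0.0005104898858807605 shift [0.00190762 0.00079506 0.0325542 ]
```

```bash
python3 -m pendant '[{"tx":0.0019,"ty":0.0008,"tz":0.015,"ax":0,"ay":0,"az":0,"claw":1},{"tx":0.0019,"ty":0.0008,"tz":0.0325,"ax":0,"ay":0,"az":0,"claw":1},{"tx":0.0019,"ty":0.0008,"tz":0.0325,"ax":0,"ay":0,"az":0,"claw":1},{"tx":0.0019,"ty":0.0008,"tz":0.0325,"ax":0,"ay":0,"az":0,"claw":1}]'
python3 - <<'E'
from h import *
p=P('wrist');im=optics.read_camera('wrist')[...,::-1];cv2.imwrite('pics/w3.png',im);im=im.astype(int)
m=((im[...,2]>120)&(im[...,1]<60)&(im[...,0]<60)).astype(np.uint8)
n,l,s,c=cv2.connectedComponentsWithStats(m);i=1+s[1:,4].argmax();print(s[i],c[i])
x,y,w,h=s[i][:4]
for q in((x-.3,y+h),(x+w+.3,y+h)):print(onz(p,q,.088))
print(onz(p,(x+w/2,y+h/2),.088))
E
```

```text
t: 3.2
eef_pos: [0.5752, -0.0781, 0.0791]
ee_rot: [[-1.0, -0.01, 0.001], [-0.01, 1.0, -0.0], [-0.001, -0.0, -1.0]]
contact_force: [-0.1, 0.5, -0.0]
gripper_width: 0.0854
grasp_force: 0.0
[ 274  359   97   30 1906] [326.89034627 377.76652676]
[ 0.58670551 -0.0952402   0.088     ]
[ 0.58636151 -0.05971341  0.088     ]
[ 0.57999837 -0.07754922  0.088     ]
```

View pics/w3.png

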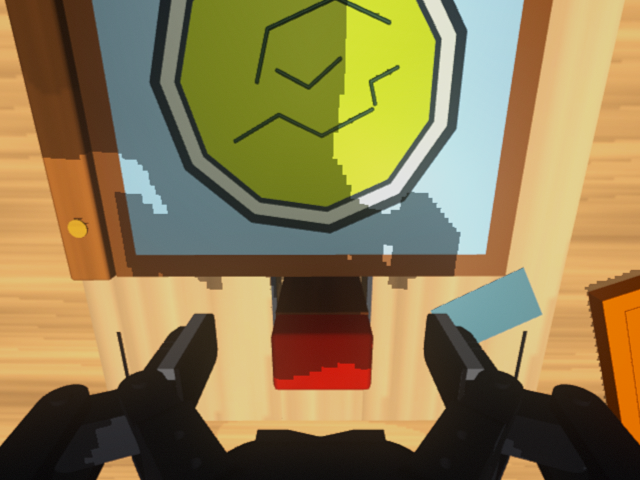

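The wrist view shows the block head between the open pads, top face about (272..372, 335..388), centred to 0.6 mm. Closing now.

```bash
python3 -m pendant '[{"tx":0,"ty":0.0005,"tz":0,"ax":0,"ay":0,"az":0,"claw":1},{"tx":0,"ty":0.0005,"tz":0,"ax":0,"ay":0,"az":0,"claw":-0.5},{"tx":0,"ty":0.0005,"tz":0,"ax":0,"ay":0,"az":0,"claw":-0.5},{"tx":0,"ty":0.0005,"tz":0,"ax":0,"ay":0,"az":0,"claw":-0.5},{"tx":0,"ty":0.0005,"tz":0,"ax":0,"ay":0,"az":0,"claw":-0.5},{"tx":0,"ty":0.0005,"tz":0,"ax":0,"ay":0,"az":0,"claw":-0.5},{"tx":0,"ty":0.0005,"tz":0,"ax":0,"ay":0,"az":0,"claw":-0.5},{"tx":0,"ty":0.0005,"tz":0,"ax":0,"ay":0,"az":0,"claw":-0.5}]' 60
```

```text
t: 4.25
eef_pos: [0.5749, -0.0776, 0.0787]
ee_rot: [[-1.0, -0.01, 0.0], [-0.01, 1.0, 0.0], [-0.0, 0.0, -1.0]]
contact_force: [-0.6, 0.5, 3.1]
gripper_width: 0.0352
grasp_force: 62.1
```

Gripped with near-zero side force. First a gentle cycle about the rock point (0.059 m ahead of the TCP) with little rise.

```bash
python3 -m pendant '[{"tx":0,"ty":0.005,"tz":0.0002,"ax":0.085,"ay":0,"az":0,"claw":-0.5},{"tx":0,"ty":0.010,"tz":0.00085,"ax":0.17,"ay":0,"az":0,"claw":-0.5},{"tx":0,"ty":0.005,"tz":0.0001,"ax":0.085,"ay":0,"az":0,"claw":-0.5},{"tx":0,"ty":0,"tz":-0.0002,"ax":0,"ay":0,"az":0,"claw":-0.5},{"tx":0,"ty":-0.005,"tz":-0.0001,"ax":-0.085,"ay":0,"az":0,"claw":-0.5}]'; python3 -m pendant '[{"tx":0,"ty":-0.005,"tz":0.0002,"ax":-0.085,"ay":0,"az":0,"claw":-0.5}]';python3 -m pendant '[{"tx":0,"ty":0.005,"tz":-0.0005,"ax":0.085,"ay":0,"az":0,"claw":-0.5},{"tx":0,"ty":0.0098,"tz":-0.001,"ax":0.17,"ay":0,"az":0,"claw":-0.5}]'
```

```text
t: 4.88
eef_pos: [0.5749, -0.0816, 0.079]
ee_rot: [[-1.0, -0.01, -0.0], [-0.01, 0.996, 0.089], [-0.0, 0.089, -0.996]]
contact_force: [-1.7, 3.3, 1.6]
gripper_width: 0.0354
grasp_force: 63.4
t: 5.0
eef_pos: [0.575, -0.0872, 0.0787]
ee_rot: [[-1.0, -0.01, -0.001], [-0.01, 0.985, 0.172], [-0.001, 0.172, -0.985]]
contact_force: [-2.4, 0.9, 3.9]
gripper_width: 0.0349
grasp_force: 63.8
t: 5.25
eef_pos: [0.5746, -0.0787, 0.0797]
ee_rot: [[-1.0, -0.008, -0.0], [-0.008, 1.0, -0.002], [0.0, -0.002, -1.0]]
contact_force: [1.9, -1.5, -9.7]
gripper_width: 0.0349
grasp_force: 62.9
```

I added too much rise in that last leaned-frame call, giving a −9.7 N pull. I'm easing the command back while continuing to rock, always ending upright.

```bash
python3 -m pendant '[{"tx":0,"ty":0.0057,"tz":0.0013,"ax":0.085,"ay":0,"az":0,"claw":-0.5},{"tx":0,"ty":0.0107,"tz":0.0021,"ax":0.17,"ay":0,"az":0,"claw":-0.5},{"tx":0,"ty":0.0057,"tz":0.0014,"ax":0.085,"ay":0,"az":0,"claw":-0.5},{"tx":0,"ty":0.0007,"tz":0.001,"ax":0,"ay":0,"az":0,"claw":-0.5},{"tx":0,"ty":-0.0043,"tz":0.0011,"ax":-0.085,"ay":0,"az":0,"claw":-0.5},{"tx":0,"ty":-0.0093,"tz":0.0017,"ax":-0.17,"ay":0,"az":0,"claw":-0.5},{"tx":0,"ty":-0.0043,"tz":0.001,"ax":-0.085,"ay":0,"az":0,"claw":-0.5},{"tx":0,"ty":0.0007,"tz":0.0007,"ax":0,"ay":0,"az":0,"claw":-0.5}]'
python3 - <<'E'
from h import *
p=P('side');im=optics.read_camera('side')[...,::-1];cv2.imwrite('pics/s1.png',im)
a=cv2.imread('pics/side0.png')[225:345,240:425].astype(int);b=im[225:345,240:425].astype(int)
# bed shift by phase correlation on the bed's far-right region
g=lambda i:cv2.cvtColor(i.astype(np.uint8),6).astype(np.float32)
print(cv2.phaseCorrelate(g(a)[60:,20:],g(b)[60:,20:],cv2.createHanningWindow((165,60),5)))
o=status.get_obs();print(o['eef_pos'],o['contact_force'],o['moment'],o['ee_rot'].round(3).tolist())
E
```

```text
t: 6.25
eef_pos: [0.5748, -0.0784, 0.0795]
ee_rot: [[-1.0, -0.009, 0.0], [-0.009, 1.0, -0.003], [-0.0, -0.003, -1.0]]
contact_force: [-0.4, -2.8, -5.1]
gripper_width: 0.0352
grasp_force: 64.8
((-0.1398104368202553, 0.21660072236480588), 0.5936142459622136)
[ 0.57462756 -0.07680596  0.07953182] [ 0.66079815 -4.72214359 -3.95540795] [-1.13413845 -0.16668316  0.1271425 ] [[-1.0, -0.012, 0.0], [-0.012, 1.0, -0.006], [0.0, -0.006, -1.0]]
```

```bash
python3 -m pendant '[{"tx":0,"ty":0.0051,"tz":0.0001,"ax":0.085,"ay":0,"az":0,"claw":-0.5},{"tx":0,"ty":0.0102,"tz":0.0006,"ax":0.17,"ay":0,"az":0,"claw":-0.5},{"tx":0,"ty":0.0051,"tz":-0.00025,"ax":0.085,"ay":0,"az":0,"claw":-0.5},{"tx":0,"ty":0,"tz":-0.0006,"ax":0,"ay":0,"az":0,"claw":-0.5},{"tx":0,"ty":-0.0051,"tz":-0.00055,"ax":-0.085,"ay":0,"az":0,"claw":-0.5},{"tx":0,"ty":-0.0103,"tz":0,"ax":-0.17,"ay":0,"az":0,"claw":-0.5},{"tx":0,"ty":-0.0052,"tz":-0.00085,"ax":-0.085,"ay":0,"az":0,"claw":-0.5},{"tx":0,"ty":0,"tz":-0.0012,"ax":0,"ay":0,"az":0,"claw":-0.5},{"tx":0,"ty":0.0052,"tz":-0.00115,"ax":0.085,"ay":0,"az":0,"claw":-0.5},{"tx":0,"ty":0.0104,"tz":-0.0006,"ax":0.17,"ay":0,"az":0,"claw":-0.5},{"tx":0,"ty":0.0052,"tz":-0.00145,"ax":0.085,"ay":0,"az":0,"claw":-0.5},{"tx":0,"ty":0,"tz":-0.0018,"ax":0,"ay":0,"az":0,"claw":-0.5},{"tx":0,"ty":-0.0052,"tz":-0.00175,"ax":-0.085,"ay":0,"az":0,"claw":-0.5},{"tx":0,"ty":-0.0105,"tz":-0.0012,"ax":-0.17,"ay":0,"az":0,"claw":-0.5},{"tx":0,"ty":-0.0053,"tz":-0.00205,"ax":-0.085,"ay":0,"az":0,"claw":-0.5},{"tx":0,"ty":0,"tz":-0.0024,"ax":0,"ay":0,"az":0,"claw":-0.5},{"tx":0,"ty":0.0053,"tz":-0.00235,"ax":0.085,"ay":0,"az":0,"claw":-0.5},{"tx":0,"ty":0.0106,"tz":-0.0018,"ax":0.17,"ay":0,"az":0,"claw":-0.5},{"tx":0,"ty":0.0053,"tz":-0.00265,"ax":0.085,"ay":0,"az":0,"claw":-0.5},{"tx":0,"ty":0,"tz":-0.003,"ax":0,"ay":0,"az":0,"claw":-0.5}]'
python3 - <<'E'
from h import *
o=status.get_obs();print(o['eef_pos'],o['contact_force'],o['moment'],o['ee_rot'].round(3).tolist())
E
```

```text
t: 8.8
eef_pos: [0.5744, -0.0761, 0.0819]
ee_rot: [[-1.0, -0.012, -0.001], [-0.012, 1.0, 0.005], [0.001, 0.005, -1.0]]
contact_force: [0.7, 2.5, -6.9]
gripper_width: 0.035
grasp_force: 66.2
[ 0.57442172 -0.0761146   0.08186167] [ 0.66254244  2.47830502 -6.91471489] [ 0.33777014 -0.02361132  0.1468388 ] [[-1.0, -0.012, -0.001], [-0.012, 1.0, 0.005], [0.001, 0.005, -1.0]]
```

```bash
python3 -m pendant '[{"tx":0,"ty":-0.0060,"tz":0.0001,"ax":-0.085,"ay":0,"az":0,"claw":-0.5},{"tx":0,"ty":-0.0114,"tz":0.00065,"ax":-0.17,"ay":0,"az":0,"claw":-0.5},{"tx":0,"ty":-0.0060,"tz":-0.00015,"ax":-0.085,"ay":0,"az":0,"claw":-0.5},{"tx":0,"ty":-0.0006,"tz":-0.0005,"ax":0,"ay":0,"az":0,"claw":-0.5},{"tx":0,"ty":0.0048,"tz":-0.0004,"ax":0.085,"ay":0,"az":0,"claw":-0.5},{"tx":0,"ty":0.0102,"tz":0.0002,"ax":0.17,"ay":0,"az":0,"claw":-0.5},{"tx":0,"ty":0.0048,"tz":-0.0006,"ax":0.085,"ay":0,"az":0,"claw":-0.5},{"tx":0,"ty":-0.0006,"tz":-0.00095,"ax":0,"ay":0,"az":0,"claw":-0.5},{"tx":0,"ty":-0.0061,"tz":-0.00085,"ax":-0.085,"ay":0,"az":0,"claw":-0.5},{"tx":0,"ty":-0.0115,"tz":-0.0003,"ax":-0.17,"ay":0,"az":0,"claw":-0.5},{"tx":0,"ty":-0.0061,"tz":-0.0011,"ax":-0.085,"ay":0,"az":0,"claw":-0.5},{"tx":0,"ty":-0.0006,"tz":-0.00145,"ax":0,"ay":0,"az":0,"claw":-0.5},{"tx":0,"ty":0.0049,"tz":-0.00135,"ax":0.085,"ay":0,"az":0,"claw":-0.5},{"tx":0,"ty":0.0104,"tz":-0.0008,"ax":0.17,"ay":0,"az":0,"claw":-0.5},{"tx":0,"ty":0.0049,"tz":-0.0016,"ax":0.085,"ay":0,"az":0,"claw":-0.5},{"tx":0,"ty":-0.0006,"tz":-0.0019,"ax":0,"ay":0,"az":0,"claw":-0.5},{"tx":0,"ty":-0.0061,"tz":-0.0018,"ax":-0.085,"ay":0,"az":0,"claw":-0.5},{"tx":0,"ty":-0.0116,"tz":-0.0013,"ax":-0.17,"ay":0,"az":0,"claw":-0.5},{"tx":0,"ty":-0.0061,"tz":-0.0021,"ax":-0.085,"ay":0,"az":0,"claw":-0.5},{"tx":0,"ty":-0.0006,"tz":-0.0024,"ax":0,"ay":0,"az":0,"claw":-0.5}]'
python3 - <<'E'
from h import *
o=status.get_obs();print(o['moment'])
p=P('side');im=optics.read_camera('side')[...,::-1];cv2.imwrite('pics/s2.png',im)
a=cv2.imread('pics/side0.png')[225:345,240:425].astype(int);b=im[225:345,240:425].astype(int)
g=lambda i:cv2.cvtColor(i.astype(np.uint8),6).astype(np.float32)
print(cv2.phaseCorrelate(g(a)[60:,20:],g(b)[60:,20:],cv2.createHanningWindow((165,60),5)))
E
```

```text
t: 11.3
eef_pos: [0.5744, -0.0791, 0.0843]
ee_rot: [[-1.0, -0.009, -0.001], [-0.009, 1.0, -0.002], [0.001, -0.002, -1.0]]
contact_force: [-0.0, -4.1, -7.1]
gripper_width: 0.0355
grasp_force: 66.6
[-0.64966579  0.1054667   0.04602679]
((-0.775944668797635, -0.11525634068737745), 0.6370653684050949)
```

Run:
```python
import cv2,numpy as np
f=lambda n:cv2.resize(cv2.imread(f'pics/{n}.png')[205:345,235:425],(800,590),interpolation=cv2.INTER_CUBIC)[::1,::1]
a,b=[cv2.resize(cv2.imread(f'pics/{n}.png')[205:345,235:425],None,fx=2.1,fy=2.1,interpolation=cv2.INTER_CUBIC) for n in('side0','s2')]
cv2.imwrite('pics/cmp.png',np.hstack([a,b]))
```

```text
(no output)
```

View pics/cmp.png

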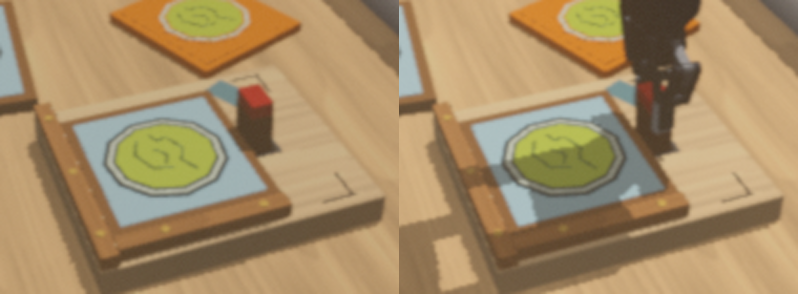

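Bed corner (384,197) and plate are at the same pixels before and after, and the block is visibly higher in the grip. Continuing at the same gentle rate.

```bash
python3 -m pendant '[{"tx":0,"ty":0.0056,"tz":0.0001,"ax":0.085,"ay":0,"az":0,"claw":-0.5},{"tx":0,"ty":0.0112,"tz":0.0007,"ax":0.17,"ay":0,"az":0,"claw":-0.5},{"tx":0,"ty":0.0056,"tz":-0.00015,"ax":0.085,"ay":0,"az":0,"claw":-0.5},{"tx":0,"ty":0,"tz":-0.0005,"ax":0,"ay":0,"az":0,"claw":-0.5},{"tx":0,"ty":-0.0056,"tz":-0.0004,"ax":-0.085,"ay":0,"az":0,"claw":-0.5},{"tx":0,"ty":-0.0113,"tz":0.00015,"ax":-0.17,"ay":0,"az":0,"claw":-0.5},{"tx":0,"ty":-0.0057,"tz":-0.00065,"ax":-0.085,"ay":0,"az":0,"claw":-0.5},{"tx":0,"ty":0,"tz":-0.00105,"ax":0,"ay":0,"az":0,"claw":-0.5},{"tx":0,"ty":0.0057,"tz":-0.00095,"ax":0.085,"ay":0,"az":0,"claw":-0.5},{"tx":0,"ty":0.0114,"tz":-0.00035,"ax":0.17,"ay":0,"az":0,"claw":-0.5},{"tx":0,"ty":0.0057,"tz":-0.0012,"ax":0.085,"ay":0,"az":0,"claw":-0.5},{"tx":0,"ty":0,"tz":-0.00155,"ax":0,"ay":0,"az":0,"claw":-0.5},{"tx":0,"ty":-0.0057,"tz":-0.00145,"ax":-0.085,"ay":0,"az":0,"claw":-0.5},{"tx":0,"ty":-0.0114,"tz":-0.00085,"ax":-0.17,"ay":0,"az":0,"claw":-0.5},{"tx":0,"ty":-0.0058,"tz":-0.0017,"ax":-0.085,"ay":0,"az":0,"claw":-0.5},{"tx":0,"ty":0,"tz":-0.0021,"ax":0,"ay":0,"az":0,"claw":-0.5},{"tx":0,"ty":0.0058,"tz":-0.00195,"ax":0.085,"ay":0,"az":0,"claw":-0.5},{"tx":0,"ty":0.0116,"tz":-0.0014,"ax":0.17,"ay":0,"az":0,"claw":-0.5},{"tx":0,"ty":0.0058,"tz":-0.0022,"ax":0.085,"ay":0,"az":0,"claw":-0.5},{"tx":0,"ty":0,"tz":-0.0026,"ax":0,"ay":0,"az":0,"claw":-0.5}]'
```

```text
t: 13.85
eef_pos: [0.5742, -0.0766, 0.0869]
ee_rot: [[-1.0, -0.011, -0.002], [-0.011, 1.0, 0.006], [0.002, 0.006, -1.0]]
contact_force: [-0.0, 3.6, -8.0]
gripper_width: 0.0352
grasp_force: 66.8
```

```bash
python3 -m pendant '[{"tx":0,"ty":-0.0058,"tz":0.00015,"ax":-0.085,"ay":0,"az":0,"claw":-0.5},{"tx":0,"ty":-0.0116,"tz":0.0008,"ax":-0.17,"ay":0,"az":0,"claw":-0.5},{"tx":0,"ty":-0.0058,"tz":-0.0001,"ax":-0.085,"ay":0,"az":0,"claw":-0.5},{"tx":0,"ty":0,"tz":-0.00045,"ax":0,"ay":0,"az":0,"claw":-0.5},{"tx":0,"ty":0.0058,"tz":-0.0003,"ax":0.085,"ay":0,"az":0,"claw":-0.5},{"tx":0,"ty":0.0117,"tz":0.00035,"ax":0.17,"ay":0,"az":0,"claw":-0.5},{"tx":0,"ty":0.0059,"tz":-0.0005,"ax":0.085,"ay":0,"az":0,"claw":-0.5},{"tx":0,"ty":0,"tz":-0.0009,"ax":0,"ay":0,"az":0,"claw":-0.5},{"tx":0,"ty":-0.0059,"tz":-0.00075,"ax":-0.085,"ay":0,"az":0,"claw":-0.5},{"tx":0,"ty":-0.0118,"tz":-0.0001,"ax":-0.17,"ay":0,"az":0,"claw":-0.5},{"tx":0,"ty":-0.0059,"tz":-0.00095,"ax":-0.085,"ay":0,"az":0,"claw":-0.5},{"tx":0,"ty":0,"tz":-0.0013,"ax":0,"ay":0,"az":0,"claw":-0.5},{"tx":0,"ty":0.006,"tz":-0.0012,"ax":0.085,"ay":0,"az":0,"claw":-0.5},{"tx":0,"ty":0.0119,"tz":-0.00055,"ax":0.17,"ay":0,"az":0,"claw":-0.5},{"tx":0,"ty":0.006,"tz":-0.0014,"ax":0.085,"ay":0,"az":0,"claw":-0.5},{"tx":0,"ty":0,"tz":-0.00175,"ax":0,"ay":0,"az":0,"claw":-0.5},{"tx":0,"ty":-0.006,"tz":-0.0016,"ax":-0.085,"ay":0,"az":0,"claw":-0.5},{"tx":0,"ty":-0.0119,"tz":-0.001,"ax":-0.17,"ay":0,"az":0,"claw":-0.5},{"tx":0,"ty":-0.006,"tz":-0.00185,"ax":-0.085,"ay":0,"az":0,"claw":-0.5},{"tx":0,"ty":0,"tz":-0.0022,"ax":0,"ay":0,"az":0,"claw":-0.5}]'
```

```text
t: 16.35
eef_pos: [0.5743, -0.0793, 0.0892]
ee_rot: [[-1.0, -0.009, -0.001], [-0.009, 1.0, -0.001], [0.001, -0.001, -1.0]]
contact_force: [-0.5, -4.1, -5.9]
gripper_width: 0.0354
grasp_force: 67.1
```

```bash
python3 -m pendant '[{"tx":0,"ty":0.006,"tz":0.00015,"ax":0.085,"ay":0,"az":0,"claw":-0.5},{"tx":0,"ty":0.012,"tz":0.0008,"ax":0.17,"ay":0,"az":0,"claw":-0.5},{"tx":0,"ty":0.006,"tz":-0.0001,"ax":0.085,"ay":0,"az":0,"claw":-0.5},{"tx":0,"ty":0,"tz":-0.0005,"ax":0,"ay":0,"az":0,"claw":-0.5},{"tx":0,"ty":-0.006,"tz":-0.00035,"ax":-0.085,"ay":0,"az":0,"claw":-0.5},{"tx":0,"ty":-0.0121,"tz":0.0003,"ax":-0.17,"ay":0,"az":0,"claw":-0.5},{"tx":0,"ty":-0.0061,"tz":-0.0006,"ax":-0.085,"ay":0,"az":0,"claw":-0.5},{"tx":0,"ty":0,"tz":-0.00095,"ax":0,"ay":0,"az":0,"claw":-0.5},{"tx":0,"ty":0.0061,"tz":-0.0008,"ax":0.085,"ay":0,"az":0,"claw":-0.5},{"tx":0,"ty":0.0122,"tz":-0.0002,"ax":0.17,"ay":0,"az":0,"claw":-0.5},{"tx":0,"ty":0.0061,"tz":-0.00105,"ax":0.085,"ay":0,"az":0,"claw":-0.5},{"tx":0,"ty":0,"tz":-0.00145,"ax":0,"ay":0,"az":0,"claw":-0.5},{"tx":0,"ty":-0.0061,"tz":-0.0013,"ax":-0.085,"ay":0,"az":0,"claw":-0.5},{"tx":0,"ty":-0.0123,"tz":-0.00065,"ax":-0.17,"ay":0,"az":0,"claw":-0.5},{"tx":0,"ty":-0.0062,"tz":-0.00155,"ax":-0.085,"ay":0,"az":0,"claw":-0.5},{"tx":0,"ty":0,"tz":-0.0019,"ax":0,"ay":0,"az":0,"claw":-0.5},{"tx":0,"ty":0.0062,"tz":-0.0018,"ax":0.085,"ay":0,"az":0,"claw":-0.5},{"tx":0,"ty":0.0124,"tz":-0.00115,"ax":0.17,"ay":0,"az":0,"claw":-0.5},{"tx":0,"ty":0.0062,"tz":-0.002,"ax":0.085,"ay":0,"az":0,"claw":-0.5},{"tx":0,"ty":0,"tz":-0.0024,"ax":0,"ay":0,"az":0,"claw":-0.5}]'
```

```text
t: 18.85
eef_pos: [0.5742, -0.0763, 0.0915]
ee_rot: [[-1.0, -0.011, -0.002], [-0.011, 1.0, 0.007], [0.002, 0.007, -1.0]]
contact_force: [-0.6, 3.5, -7.6]
gripper_width: 0.0355
grasp_force: 67.1
```

```bash
python3 -m pendant '[{"tx":0,"ty":-0.0062,"tz":0.00015,"ax":-0.085,"ay":0,"az":0,"claw":-0.5},{"tx":0,"ty":-0.0124,"tz":0.0008,"ax":-0.17,"ay":0,"az":0,"claw":-0.5},{"tx":0,"ty":-0.0062,"tz":-0.0001,"ax":-0.085,"ay":0,"az":0,"claw":-0.5},{"tx":0,"ty":0,"tz":-0.0005,"ax":0,"ay":0,"az":0,"claw":-0.5},{"tx":0,"ty":0.0062,"tz":-0.00035,"ax":0.085,"ay":0,"az":0,"claw":-0.5},{"tx":0,"ty":0.0125,"tz":0.0003,"ax":0.17,"ay":0,"az":0,"claw":-0.5},{"tx":0,"ty":0.0063,"tz":-0.0006,"ax":0.085,"ay":0,"az":0,"claw":-0.5},{"tx":0,"ty":0,"tz":-0.00095,"ax":0,"ay":0,"az":0,"claw":-0.5},{"tx":0,"ty":-0.0063,"tz":-0.0008,"ax":-0.085,"ay":0,"az":0,"claw":-0.5},{"tx":0,"ty":-0.0126,"tz":-0.0002,"ax":-0.17,"ay":0,"az":0,"claw":-0.5},{"tx":0,"ty":-0.0063,"tz":-0.00105,"ax":-0.085,"ay":0,"az":0,"claw":-0.5},{"tx":0,"ty":0,"tz":-0.00145,"ax":0,"ay":0,"az":0,"claw":-0.5},{"tx":0,"ty":0.0063,"tz":-0.0013,"ax":0.085,"ay":0,"az":0,"claw":-0.5},{"tx":0,"ty":0.0127,"tz":-0.00065,"ax":0.17,"ay":0,"az":0,"claw":-0.5},{"tx":0,"ty":0.0064,"tz":-0.00155,"ax":0.085,"ay":0,"az":0,"claw":-0.5},{"tx":0,"ty":0,"tz":-0.0019,"ax":0,"ay":0,"az":0,"claw":-0.5},{"tx":0,"ty":-0.0064,"tz":-0.0018,"ax":-0.085,"ay":0,"az":0,"claw":-0.5},{"tx":0,"ty":-0.0128,"tz":-0.00115,"ax":-0.17,"ay":0,"az":0,"claw":-0.5},{"tx":0,"ty":-0.0064,"tz":-0.002,"ax":-0.085,"ay":0,"az":0,"claw":-0.5},{"tx":0,"ty":0,"tz":-0.0024,"ax":0,"ay":0,"az":0,"claw":-0.5}]'
```

```text
t: 21.35
eef_pos: [0.5742, -0.0796, 0.0937]
ee_rot: [[-1.0, -0.009, -0.002], [-0.009, 1.0, -0.002], [0.002, -0.002, -1.0]]
contact_force: [-0.2, -4.2, -8.0]
gripper_width: 0.0352
grasp_force: 67.4
```

```bash
python3 -m pendant '[{"tx":0,"ty":0.0064,"tz":0.00015,"ax":0.085,"ay":0,"az":0,"claw":-0.5},{"tx":0,"ty":0.0128,"tz":0.0009,"ax":0.17,"ay":0,"az":0,"claw":-0.5},{"tx":0,"ty":0.0064,"tz":0,"ax":0.085,"ay":0,"az":0,"claw":-0.5},{"tx":0,"ty":0,"tz":-0.0004,"ax":0,"ay":0,"az":0,"claw":-0.5},{"tx":0,"ty":-0.0064,"tz":-0.00025,"ax":-0.085,"ay":0,"az":0,"claw":-0.5},{"tx":0,"ty":-0.0129,"tz":0.0005,"ax":-0.17,"ay":0,"az":0,"claw":-0.5},{"tx":0,"ty":-0.0065,"tz":-0.00045,"ax":-0.085,"ay":0,"az":0,"claw":-0.5},{"tx":0,"ty":0,"tz":-0.0008,"ax":0,"ay":0,"az":0,"claw":-0.5},{"tx":0,"ty":0.0065,"tz":-0.00065,"ax":0.085,"ay":0,"az":0,"claw":-0.5},{"tx":0,"ty":0.013,"tz":0.0001,"ax":0.17,"ay":0,"az":0,"claw":-0.5},{"tx":0,"ty":0.0065,"tz":-0.00085,"ax":0.085,"ay":0,"az":0,"claw":-0.5},{"tx":0,"ty":0,"tz":-0.0012,"ax":0,"ay":0,"az":0,"claw":-0.5},{"tx":0,"ty":-0.0065,"tz":-0.00105,"ax":-0.085,"ay":0,"az":0,"claw":-0.5},{"tx":0,"ty":-0.0131,"tz":-0.0003,"ax":-0.17,"ay":0,"az":0,"claw":-0.5},{"tx":0,"ty":-0.0066,"tz":-0.00125,"ax":-0.085,"ay":0,"az":0,"claw":-0.5},{"tx":0,"ty":0,"tz":-0.0016,"ax":0,"ay":0,"az":0,"claw":-0.5},{"tx":0,"ty":0.0066,"tz":-0.00145,"ax":0.085,"ay":0,"az":0,"claw":-0.5},{"tx":0,"ty":0.0131,"tz":-0.0007,"ax":0.17,"ay":0,"az":0,"claw":-0.5},{"tx":0,"ty":0.0066,"tz":-0.00165,"ax":0.085,"ay":0,"az":0,"claw":-0.5},{"tx":0,"ty":0,"tz":-0.002,"ax":0,"ay":0,"az":0,"claw":-0.5}]'
```

```text
t: 23.85
eef_pos: [0.5744, -0.0749, 0.0962]
ee_rot: [[-1.0, -0.01, -0.001], [-0.01, 1.0, 0.009], [0.001, 0.009, -1.0]]
contact_force: [-0.7, -0.1, 2.7]
gripper_width: 0.0349
grasp_force: 68.9
```

```bash
python3 -m pendant '[{"tx":0,"ty":0,"tz":0,"ax":0,"ay":0,"az":0,"claw":-0.5},{"tx":0,"ty":0,"tz":0,"ax":0,"ay":0,"az":0,"claw":-0.5}]'
```

```text
t: 24.1
eef_pos: [0.5747, -0.0782, 0.0967]
ee_rot: [[-1.0, -0.009, -0.0], [-0.009, 1.0, -0.0], [0.0, -0.0, -1.0]]
contact_force: [0.3, 0.4, -1.0]
gripper_width: 0.0352
grasp_force: 68.6
```

The pull has dropped to the block's weight, so it is out of the linings. A small test lift comes next, then the rest.

```bash
python3 -m pendant '[{"tx":0,"ty":0,"tz":-0.0005,"ax":0,"ay":0,"az":0,"claw":-0.5},{"tx":0,"ty":0,"tz":-0.001,"ax":0,"ay":0,"az":0,"claw":-0.5},{"tx":0,"ty":0,"tz":-0.001,"ax":0,"ay":0,"az":0,"claw":-0.5}]'
```

```text
t: 24.48
eef_pos: [0.5748, -0.0776, 0.0979]
ee_rot: [[-1.0, -0.01, -0.0], [-0.01, 1.0, 0.0], [0.0, 0.0, -1.0]]
contact_force: [-0.0, -0.6, -1.1]
gripper_width: 0.0352
grasp_force: 68.6
```

```bash
python3 -m pendant '[{"tx":0,"ty":0,"tz":-0.002,"ax":0,"ay":0,"az":0,"claw":-0.5},{"tx":0,"ty":0,"tz":-0.005,"ax":0,"ay":0,"az":0,"claw":-0.5},{"tx":0,"ty":0,"tz":-0.008,"ax":0,"ay":0,"az":0,"claw":-0.5},{"tx":0,"ty":0,"tz":-0.011,"ax":0,"ay":0,"az":0,"claw":-0.5},{"tx":0,"ty":0,"tz":-0.014,"ax":0,"ay":0,"az":0,"claw":-0.5},{"tx":0,"ty":0,"tz":-0.016,"ax":0,"ay":0,"az":0,"claw":-0.5},{"tx":0,"ty":0,"tz":-0.016,"ax":0,"ay":0,"az":0,"claw":-0.5},{"tx":0,"ty":0,"tz":-0.016,"ax":0,"ay":0,"az":0,"claw":-0.5},{"tx":0,"ty":0,"tz":-0.016,"ax":0,"ay":0,"az":0,"claw":-0.5},{"tx":0,"ty":0,"tz":-0.016,"ax":0,"ay":0,"az":0,"claw":-0.5}]'
python3 - <<'E'
import cv2,numpy as np
from bench import optics
ims=[]
for n,(x0,x1,y0,y1) in(('side',(235,425,205,345)),('scene',(225,375,205,325))):
    im=np.ascontiguousarray(optics.read_camera(n)[...,::-1])
    ims.append(np.hstack([cv2.resize(i[y0:y1,x0:x1],(400,int(400*(y1-y0)/(x1-x0))),interpolation=cv2.INTER_CUBIC)[:300] for i in(cv2.imread(f'pics/{n}0.png'),im)]))
cv2.imwrite('pics/end.png',np.vstack(ims))
E
```

```text
t: 25.72
eef_pos: [0.5748, -0.0779, 0.1138]
ee_rot: [[-1.0, -0.01, -0.0], [-0.01, 1.0, 0.0], [0.0, 0.0, -1.0]]
contact_force: [-0.6, 0.0, -0.9]
gripper_width: 0.0351
grasp_force: 68.6
```

View pics/end.png

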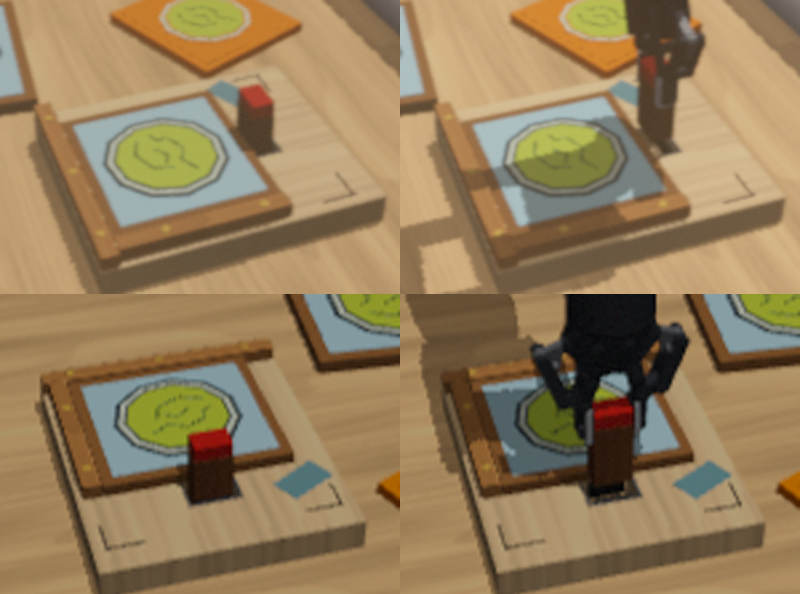

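The bed and plate corners are at the same pixels as at the start. The block is upright, about 15 mm above its slot, and firmly held. Handing in.

```bash
python3 -c "
from bench import workorder; print(workorder.job_done())"
```

```text
the job is handed in; nothing more can be done
None
```

The block came free by rocking and is held upright about 15 mm above its slot. The bed and plate look unmoved in the before/after pictures, and I handed the job in at about 26 s; no verdict came back. The one slip was a brief over-lift early on: a 9.7 N pull, just under the 11 N at which the bed tips, eased off straight away.

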